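# Seat the relays and hold the test coupler on the sprung port

## Robot

A 6-joint arm with a two-finger parallel gripper is mounted at the origin on a cart in front of the work surface, level with it; the furniture and walls round the work are solid. World frame = base frame: x ahead of the robot, y to its left, z up, the work surface at z = 0. Lengths are in m, angles in rad, forces in N, time in s.
With the tool pointing down it reaches from about 0.4 to 0.825 m from the base axis. Payload 7 kg.
Tool frame: the origin (TCP) lies on the centre line of the jaws, within the pads' length; the fingertips stand bot.tip_reach ahead of it and the grasp point (between the pads) lies 6 mm ahead of it (bot.tip_reach is the distance from the TCP to the fingertips, in m); z points along the fingers, y is the line along which they close (so a half turn about z gives the same grasp; the last joint's range is limited). The gripper opens to 88 mm and grips with 3 to 60 N. Pads are 19 mm wide; open, the fingers measure 130 mm over their backs; the gripper's body (78 mm by 193 mm) begins 47 mm behind the grasp point.
Start: joints at [1.526, 0.359, 0.012, 0, -1.224, -0.288], TCP at [0.221, 0.638, 0.252] pointing down, gripper open.
Joint ranges: [-3.07, 3.07], [-1.43, 2.12], [-1.02, 1.25], [-3.03, 1.67], [-3.05, -0], [-3.03, 3.03]. Speed limits (rad/s): [2.39, 2.39, 3.01, 3.14, 3.14, 3.14].

## Interface

Orientations are given as a unit quaternion [w, x, y, z].
In Python, from station import status, viewer, bot gives the robot as it stands.
- The arm moves only by the tool send_rows, never from a script. Its argument "commands" is a list of rows, each an object of numbers: "tx", "ty", "tz": the shift along the tool's x, y, z in cm; "rx", "ry", "rz": the turn, a rotation vector about the tool's x, y, z in degrees; "gripper": the finger opening in cm, from 0 to 8.76. A call has 1 to 12 rows; each row shifts and turns the commanded pose from where the row before left it, along the tool's axes as they then stand; what a row does not reach is not made up. A row lasts 1/8 s, in which the tool goes at most 62.5 mm and 10.7 degrees, less where a joint would pass 70% of its speed; a pose out of reach is approached as far as the arm can. A call is refused whole if a number of a shift passes 6.25 or a number of a turn 10.7, either way. A call with a gripper value outside its range is refused whole. The fingers move at their own pace and stop on an object; "squeeze" is the grip in N (left out, the last holds). Time passes only in rows, so rows that do not move let the fingers close. It gives the time, the measured TCP pose, the force, the opening and the grip force at its end, in the units of the state.
- status.get_state(): the state, without advancing time (a new reading comes with each control period).
- viewer.capture(name): name is "scene" or "top"; returns a dict with "color" (384x512x3 uint8, red, green, blue), "z_map" (384x512 float32, m along the optical axis (not along the pixel's ray), 0 where there is no reading), "mtx" (3x3 intrinsics, pixels), "R" (3x3) and "t" (3): a world point X has camera coordinates R X + t. Camera axes: x right, y down, z forward; pixel columns grow to the right and rows downward; lengths in m; the calibration is good to about 2 mm. A picture is of the moment at which its call begins.
- bot.close_job(): hands the job in; it is judged then, once.
Trained networks look in a picture, given as the dict that the camera call returned (one of the last four; its "shot" number tells which), for a name from the list of things; names that differ only in an ending like _2 or _b are one class to them, and where a whole thing is asked for, a point or a joint stands for the part that bears it (a point fixed in the world has none). Each returns a list of dicts, best first, with "confidence" (0 to 1); they miss things now and then, are a little off and sometimes report something else, mostly with a low value. They report only what shows in the picture. A call takes as long as a camera call.
- viewer.trace(target, picture): "pixels" (384x512 bool, what is visible of it) and "extent" ([left, top, width, height] in pixels, round what is visible of it).
The state is a dict: "t": time; "q": joint angles; "joint_velocities": joint speeds; "joint_torque": joint torques, N m; "position": TCP position; "eef_rot": TCP orientation; "ft_force": force on the tool from outside, world axes, zero at the start; "wrist_torque": the same for the moment, N m; "gripper_width": opening from 0.0 (shut) to 1.0 (fully open); "finger_force": force on a finger pad.
Only numpy, scipy, OpenCV 4.12 (cv2) and the standard library are available. Lean on these libraries where they do the work, as an engineer would, in place of code of your own. Each camera call takes 0.05 s, during which the arm holds its last target. There are 200 camera calls.

## Task

Get the test jig ready for a reading: first press both plug-in relays down fully home in their sockets, then take the metal coupler that stands on the bench, push it squarely onto the jig's tilted port until the port's two catches snap over its rim, and press on so that the port sinks well past half of its spring travel. Finish while still holding the coupler pressed down like that; do not let go. Leave the small round jar near the coupler standing where it is.

Things in the scene. Friction and masses are not known exactly. Their poses are not given: they have to be found in the camera images.
- jig: test jig fixed to the bench: aluminium base plate 90 (x) x 200 (y) mm, its top 12 mm above the bench; origin on the bench under the plate's centre, x points away from the robot at yaw 0. In the middle stands the housing of the tilted port (47 mm diameter collar), at y = +70 and y = -70 mm the two relay sockets (38 x 38 mm, top 24 mm above the bench)
- relay_left_top (a point): centre of the flat top of the plug-in relay at the jig's +y end: a grey box 28 x 28 mm; the top is 62 mm above the bench with its joint at 0 and 54 mm when fully home
- relay_right_top (a point): the same for the relay at the jig's -y end
- relay_left (a joint): how far this relay has been pressed straight down, in m: 0 = proud by 8 mm, 0.008 = fully home against its stop. Stiff by friction (about 4 N to move it), stays where it is left
- relay_right (a joint): the same for the other relay
- port_seat (a point): the tilted port: centre of the round steel shoulder (35 mm diameter) on which the coupler's mouth comes to rest; z points out of the port along its axis, 25 degrees from vertical towards the jig's -x side (towards the robot). Moves with the port: with joint port at 0 it lies 60 mm above the bench over the jig's origin
- port_pin (a point): tip of the brass pin, 11 mm in diameter, that rises 13 mm from the middle of the shoulder; its upper 6 mm taper to 4 mm. It enters the coupler's bore
- catch_a (a joint): sprung catch on the port's +y side, standing 10 mm above the shoulder; its round tooth, 7 mm above the shoulder, is pushed outwards as the coupler's rim passes and snaps back over it. Value: how far it is pushed out, in m, 0 at rest, at most 0.004. Passing both catches takes some 5 N
- catch_b (a joint): the same on the port's -y side
- port (a joint): how far the whole port is pushed in along its axis against its spring, in m: 0 = out, 0.008 = end stop. The spring pushes back with 8 N at 0 and 13 N at 0.008 and returns the port when released
- coupler_center (a point): the loose metal coupler, 72 mm long, 80 g, standing mouth down: its centre, 36 mm above the mouth; z points away from the mouth. Round: rim at the mouth 27 mm diameter, 4 mm high; neck 21 mm; collar 32 mm, from 22 to 28 mm above the mouth; above it a knurled barrel of 22 mm to grip, from 28 to 72 mm. With the fingertips just above the collar, the collar takes the push
- coupler_mouth (a point): centre of the coupler's open mouth; a bore of 13.4 mm diameter runs 15.5 mm deep into it; z points from the mouth up into the coupler. Fully snapped on, this point coincides with point port_seat and the two z axes agree
- jar_center (a point): small round dark jar, 48 mm diameter, 37 mm high, standing on the bench near the coupler; to be left alone. The point is at half height

How it is judged:
On the way, in this order (a step that is already met when the one before it is completed fails the run):
1. both relays are pressed fully home (value of joint each of relay_left, relay_right above 0.0065 m), for 0.2 s.
2. the coupler is snapped squarely onto the port (distance between coupler_mouth and port_seat below 0.003 m and angle between the z axis of coupler_mouth and the z axis of port_seat, either way round below 0.12 rad and value of joint each of catch_a, catch_b below 0.0015 m), for 0.2 s.
At the end, for the whole second after the job is handed in: Relays home (>6.5 of 8 mm); coupler mouth within 3 mm of the port seat, axes within 0.12 rad, both catches back over its rim (out <1.5 mm); fingers still on the coupler with over 1 N, keeping the port pushed in more than 4 of 8 mm; jar within 20 mm of its place (all of step 1 and all of step 2 and value of joint port above 0.004 m and contact force between the fingers and coupler above 1 N and distance of jar_center from where it was at the start of the episode below 0.02 m); the arm keeps its last pose, push and grip.
It fails at once if the jar is shoved or tipped (distance of jar_center from where it was at the start of the episode above 0.02 m or angle between jar_center's own z axis and vertical above 0.4 rad).
It also fails if it takes over 61 s, if anything falls off the work surface, if the arm or the gripper's body presses on something with over 40 N, if the wrist force passes 120 N, or if a joint passes its speed limit or range.

## Working session

There is one attempt and no reset: what is moved stays moved. The work goes in short steps, Python scripts to look and compute and a tool call to move; the robot and the scene stay as the last step left them, time stands still between calls to the robot, and variables do not carry over. Pictures are saved under pics/ and viewed, at most 10 in all, crops included, and the job is handed in when it is done.

Besides the shell and the picture viewer there is one more tool, called after "Call:" as name(argument=value, ...) on one line, values as JSON. send_rows: Moves the arm, as the interface text tells. Its arguments: {"type":"object","properties":{"commands":{"type":"array","items":{"type":"object","properties":{"tx":{"type":"number"},"ty":{"type":"number"},"tz":{"type":"number"},"rx":{"type":"number"},"ry":{"type":"number"},"rz":{"type":"number"},"gripper":{"type":"number"}}}},"squeeze":{"type":"number"}},"required":["commands"]}

```bash
mkdir -p pics; ls; cat > h.py <<'E'
import numpy as np, cv2
from station import status, viewer, bot
def cloud(p):
    z=p["z_map"];K=p["mtx"];v,u=np.mgrid[:z.shape[0],:z.shape[1]]
    c=np.stack([(u-K[0,2])/K[0,0]*z,(v-K[1,2])/K[1,1]*z,z],-1)
    return (c-p["t"])@p["R"]
E
python3 - <<'E'
from h import *
print(bot.tip_reach, status.get_state())
ims=[]
for n in ["scene","top"]:
    p=viewer.capture(n); X=cloud(p); ims.append(p["color"])
    print(n,"cam",-p["R"].T@p["t"],p["R"][2])
    for k in ["jig","relay_left","relay_right","port","coupler_center","jar_center","catch_a"]:
        for d in viewer.trace(k,p)[:3]:
            m=d["pixels"]&(p["z_map"]>0); P=X[m]
            if len(P)<3: continue
            top=P[P[:,2]>np.percentile(P[:,2],95)-.004]
            print(k,round(d["confidence"],2),d["extent"],m.sum(),"med",np.median(P,0).round(4),"min",P.min(0).round(3),"max",P.max(0).round(3),"topmean",top.mean(0).round(4))
cv2.imwrite("pics/a.png",cv2.resize(np.vstack(ims)[...,::-1],None,fx=.78,fy=.78))
cv2.imwrite("pics/top.png",cv2.resize(ims[1][...,::-1],None,fx=1.5,fy=1.5))
cv2.imwrite("pics/scene.png",cv2.resize(ims[0][...,::-1],None,fx=1.5,fy=1.5))
E
```

```text
pics
0.025 {'t': 0.0, 'q': array([ 1.52613049e+00,  3.59365790e-01,  1.10703388e-02, -3.42224111e-04,
       -1.22410494e+00, -2.88113914e-01]), 'joint_velocities': array([ 2.98547352e-04, -7.01301345e-04, -1.68884643e-03,  1.03200327e-03,
        2.73134463e-05, -1.38663065e-04]), 'joint_torque': array([-1.99060883e-04, -5.82723570e+01,  2.93056583e+01,  6.99726149e+00,
        7.02795209e-03, -1.59281194e-04]), 'position': array([0.22037302, 0.63754186, 0.25064272]), 'eef_rot': array([ 8.15633065e-04,  9.86179130e-01, -1.65680580e-01, -6.23084357e-05]), 'ft_force': array([ 0.56085677, -0.1661845 ,  1.1736005 ]), 'wrist_torque': array([-0.00907831,  0.00836856,  0.00502955]), 'finger_force': 0.0, 'gripper_width': 1.0002650184127166}
scene cam [-0.30147811  0.70646614  0.51402994] [ 0.74393795 -0.52723587 -0.41058333]
jig 0.69 [247.3, 179.3, 81.6, 45.2] 1949 med [0.4918 0.0405 0.0221] min [ 0.451 -0.147 -0.002] max [0.627 0.127 0.072] topmean [0.502  0.0285 0.0622]
relay_left 0.76 [263.4, 191.0, 16.3, 13.9] 225 med [0.4893 0.1014 0.0493] min [0.483 0.079 0.022] max [0.512 0.111 0.062
[... 2195 characters left out ...]
68] min [0.467 0.351 0.003] max [0.493 0.38  0.078] topmean [0.4801 0.3662 0.0741]
jar_center 0.91 [205.1, 187.6, 26.2, 21.9] 432 med [0.4887 0.2119 0.0375] min [0.468 0.189 0.004] max [0.514 0.235 0.043] topmean [0.4912 0.2128 0.0384]
catch_a 0.39 [205.6, 186.7, 25.9, 21.9] 463 med [0.4906 0.2118 0.0374] min [ 0.468  0.189 -0.002] max [0.523 0.239 0.043] topmean [0.4915 0.2125 0.0384]
catch_a 0.35 [332.5, 184.0, 21.3, 14.9] 275 med [ 0.5105 -0.0439  0.0614] min [ 0.497 -0.07   0.01 ] max [ 0.538 -0.03   0.067] topmean [ 0.5116 -0.0441  0.0626]
catch_a 0.21 [269.6, 191.2, 14.5, 10.5] 206 med [0.4995 0.0956 0.0603] min [0.487 0.081 0.037] max [0.514 0.11  0.065] topmean [0.5008 0.095  0.0613]
```

View pics/top.png

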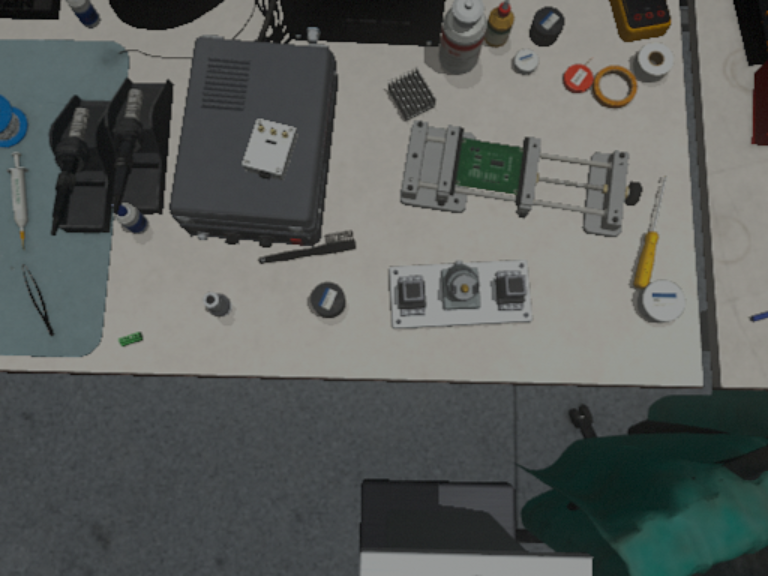

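View pics/scene.png

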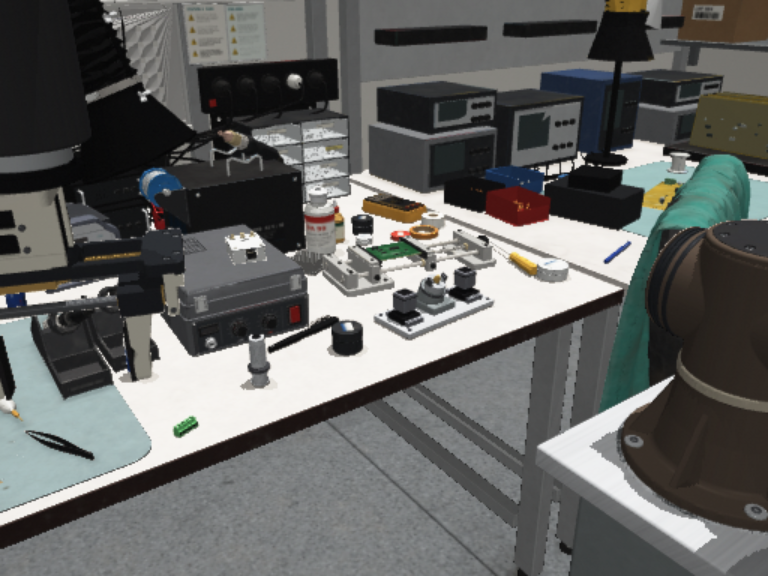

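The top view (1.5x) shows the coupler at (217,303), the jar at (327,300), the left relay at (410,292), the port with its brass pin at (462,287) and the right relay at (511,288). The networks agree with all of these. The low-confidence "catch" hits are false.

```bash
cat >> h.py <<'E'
from scipy.spatial.transform import Rotation as Ro
def cur():
    s=status.get_state(); q=s["eef_rot"]; return s,np.array(s["position"]),Ro.from_quat([q[1],q[2],q[3],q[0]])
def delta(P,R=None):
    """tool-frame shift (cm) at the present orientation, and rotvec (deg) to reach P,R"""
    s,p,r=cur(); print("t",round(s["t"],2),"pos",p.round(4),"F",s["ft_force"].round(1),"w",round(s["gripper_width"]*8.76,2),"grip",round(float(s["finger_force"]),1))
    print("shift cm",(r.inv().apply(np.array(P)-p)*100).round(2), "" if R is None else ("rot deg",(r.inv()*R).as_rotvec(degrees=True).round(2),"shift after rot",(R.inv().apply(np.array(P)-p)*100).round(2)))
E
python3 - <<'E'
from h import *
for n in ["scene","top"]:
    p=viewer.capture(n); X=cloud(p); ok=p["z_map"]>0
    for nm,c in [("L",(.5005,.0955)),("R",(.5115,-.0435))]:
        m=ok&(np.hypot(X[...,0]-c[0],X[...,1]-c[1])<.028)&(X[...,2]>.056)
        P=X[m]; r=cv2.minAreaRect((P[:,:2]*1000).astype(np.float32)); print(n,nm,len(P),"z",np.median(P[:,2]).round(4),r,P[:,:2].mean(0).round(4))
    m=ok&(np.hypot(X[...,0]-.48,X[...,1]-.366)<.03)&(X[...,2]>.068);P=X[m];print(n,"coupler top",len(P),P.mean(0).round(4),P.min(0).round(4),P.max(0).round(4))
    m=ok&(np.hypot(X[...,0]-.506,X[...,1]-.026)<.03)&(X[...,2]>.068);P=X[m];print(n,"port tops\n",P.round(4)[:40])
    m=ok&(np.abs(X[...,0]-.506)<.07)&(np.abs(X[...,1]-.026)<.13)&(np.abs(X[...,2]-.012)<.004);P=X[m];print(n,"plate",cv2.minAreaRect((P[:,:2]*1000).astype(np.float32)))
    if n=="top":
        for a,b,c,d in [(.3,.56,-.1,.7),(.56,.65,-.1,.7)]:
            m=ok&(X[...,0]>a)&(X[...,0]<b)&(X[...,1]>c)&(X[...,1]<d);print("maxz",X[m][:,2].max())
E
```

```text
scene L 73 z 0.0597 ((498.9815673828125, 96.46385192871094), (30.847900390625, 28.89351463317871), 6.248125076293945) [0.4959 0.0973]
scene R 71 z 0.0614 ((508.9864501953125, -41.908050537109375), (29.158424377441406, 31.073009490966797), 7.226655960083008) [ 0.5057 -0.0413]
scene coupler top 55 [0.475  0.3682 0.0721] [0.4683 0.3561 0.0684] [0.4858 0.3776 0.0766]
scene port tops
 [[0.5081 0.0068 0.0711]
 [0.5073 0.0108 0.0696]
 [0.5034 0.0108 0.0709]
 [0.5035 0.0074 0.07  ]
 [0.503  0.0242 0.0716]
 [0.5003 0.0232 0.0723]
 [0.5042 0.0133 0.0685]
 [0.5021 0.0118 0.0689]
 [0.5002 0.0102 0.0691]
 [0.5011 0.029  0.0708]
 [0.5    0.0266 0.0705]
 [0.4982 0.0249 0.0707]
 [0.5032 0.0433 0.0709]
 [0.5001 0.0426 0.0718]
 [0.4948 0.0277 0.0699]
 [0.4996 0.0429 0.0694]
 [0.4997 0.0397 0.0685]
 [0.494  0.0411 0.0682]]
scene plate ((503.9337158203125, 25.04253387451172), (93.73735809326172, 202.490966796875), 4.014711856842041)
top L 184 z 0.0609 ((500.6946716308594, 94.56312561035156), (27.447011947631836, 26.862558364868164), 0.5518510341644287) [0.5008 0.0952]
top R 197 z 0.062 ((512.08825683593
[... 629 characters left out ...]
52 0.0685]
 [0.5075 0.0135 0.0716]
 [0.5077 0.0114 0.071 ]
 [0.5082 0.009  0.0683]
 [0.5075 0.0075 0.0726]
 [0.5055 0.0434 0.0681]
 [0.5052 0.0415 0.0695]
 [0.5047 0.0398 0.0726]
 [0.5051 0.0376 0.0707]
 [0.5055 0.0293 0.0693]
 [0.5054 0.0274 0.0702]
 [0.5052 0.0256 0.0716]
 [0.5056 0.0233 0.0699]
 [0.5054 0.0215 0.0713]
 [0.5061 0.013  0.0684]
 [0.5057 0.0113 0.0705]
 [0.5055 0.0094 0.0717]
 [0.506  0.0071 0.0695]
 [0.503  0.0416 0.0704]
 [0.5035 0.0373 0.0681]
 [0.503  0.0276 0.0721]
 [0.5028 0.0258 0.0735]
 [0.5028 0.0238 0.0739]]
top plate ((506.76031494140625, 24.921279907226562), (90.6265869140625, 200.1562957763672), 4.173206806182861)
maxz 0.14305904281656828
maxz 0.14405301609359006
```

```bash
cat >> h.py <<'E'
YAW=np.radians(4.4); c,s_=np.cos(YAW),np.sin(YAW)
JX=np.array([c,s_,0]);JY=np.array([-s_,c,0]);Z=np.array([0,0,1.])
C0=np.array([.5053,.0258,0])
RV=Ro.from_matrix(np.stack([JX,-JY,-Z],1))
AX=np.cos(np.radians(25))*Z-np.sin(np.radians(25))*JX
RT=Ro.from_matrix(np.stack([np.cross(-JY,-AX),-JY,-AX],1))
E
python3 - <<'E'
from h import *
delta([.5,.0957,.15],RV); delta([.479,.367,.15],RV)
E
```

```text
t 0.9 pos [0.2205 0.638  0.2516] F [-0.1  0.1 -0.1] w 8.76 grip 0.0
shift cm [44.13 42.12 10.15] ('rot deg', array([-1.000e-02, -0.000e+00, -2.347e+01]), 'shift after rot', array([23.7 , 56.21, 10.16]))
t 0.9 pos [0.2205 0.638  0.2516] F [-0.1  0.1 -0.1] w 8.76 grip 0.0
shift cm [33.28 17.17 10.16] ('rot deg', array([-1.000e-02, -0.000e+00, -2.347e+01]), 'shift after rot', array([23.69, 29.  , 10.16]))
```

Call:
send_rows(commands=[{"rz":-7.8,"gripper":0},{"rz":-7.8},{"rz":-7.8},{"tx":2.6,"ty":5.2},{"tx":2.6,"ty":5.2},{"tx":2.6,"ty":5.2},{"tx":2.6,"ty":5.2},{"tx":2.6,"ty":5.2},{"tx":2.6,"ty":5.2},{"tx":2.6,"ty":5.2},{"tx":2.6,"ty":5.2},{"tx":2.6,"ty":5.2}])

```text
invalid input
```

Call:
send_rows(commands=[{"ty":4.7,"tx":0.2},{"ty":4.7,"tx":0.2},{},{}])

```text
invalid input
```

```bash
python3 - <<'E'
from h import *
delta([.5,.0957,.095],RV)
E
```

```text
t 0.9 pos [0.2205 0.638  0.2516] F [-0.1  0.1 -0.1] w 8.76 grip 0.0
shift cm [44.13 42.12 15.65] ('rot deg', array([-1.000e-02, -0.000e+00, -2.347e+01]), 'shift after rot', array([23.7 , 56.21, 15.66]))
```

Call:
send_rows(commands=[{"tx":0,"ty":0,"tz":0,"rx":0,"ry":0,"rz":-7.8,"gripper":0},{"tx":0,"ty":0,"tz":0,"rx":0,"ry":0,"rz":-7.8,"gripper":0},{"tx":0,"ty":0,"tz":0,"rx":0,"ry":0,"rz":-7.8,"gripper":0}], squeeze=20)

```text
t: 1.27
position: [0.2205, 0.6379, 0.2516]
eef_rot: [-0.0, 0.999, 0.04, -0.0]
ft_force: [-1.4, 0.7, 0.2]
gripper_width: 0.719
finger_force: 0.0
```

Call:
send_rows(commands=[{"tx":2.4,"ty":5.6},{"tx":2.4,"ty":5.6},{"tx":2.4,"ty":5.6},{"tx":2.4,"ty":5.6},{"tx":2.4,"ty":5.6},{"tx":2.4,"ty":5.6},{"tx":2.4,"ty":5.6},{"tx":2.4,"ty":5.6},{"tx":2.4,"ty":5.6},{"tx":2.1,"ty":5.6}], squeeze=20)

```text
invalid input
```

Call:
send_rows(commands=[{"tx":2.4,"ty":5.6,"tz":0,"rx":0,"ry":0,"rz":0,"gripper":0},{"tx":2.4,"ty":5.6,"tz":0,"rx":0,"ry":0,"rz":0,"gripper":0},{"tx":2.4,"ty":5.6,"tz":0,"rx":0,"ry":0,"rz":0,"gripper":0},{"tx":2.4,"ty":5.6,"tz":0,"rx":0,"ry":0,"rz":0,"gripper":0},{"tx":2.4,"ty":5.6,"tz":0,"rx":0,"ry":0,"rz":0,"gripper":0},{"tx":2.4,"ty":5.6,"tz":0,"rx":0,"ry":0,"rz":0,"gripper":0},{"tx":2.4,"ty":5.6,"tz":0,"rx":0,"ry":0,"rz":0,"gripper":0},{"tx":2.4,"ty":5.6,"tz":0,"rx":0,"ry":0,"rz":0,"gripper":0},{"tx":2.4,"ty":5.6,"tz":0,"rx":0,"ry":0,"rz":0,"gripper":0},{"tx":2.1,"ty":5.6,"tz":0,"rx":0,"ry":0,"rz":0,"gripper":0},{"tx":0,"ty":0,"tz":5,"rx":0,"ry":0,"rz":0,"gripper":0},{"tx":0,"ty":0,"tz":5,"rx":0,"ry":0,"rz":0,"gripper":0}], squeeze=20)

```text
t: 2.78
position: [0.4999, 0.0965, 0.1511]
eef_rot: [-0.001, 0.999, 0.037, 0.001]
ft_force: [0.8, 1.1, -0.8]
gripper_width: 0.005
finger_force: 0.0
```

```bash
python3 - <<'E'
from h import *
delta([.5,.0957,.095],RV)
E
```

```text
t 2.77 pos [0.4999 0.0965 0.1511] F [ 0.8  1.1 -0.8] w 0.05 grip 0.0
shift cm [-0.    0.08  5.61] ('rot deg', array([-0.07, -0.13, -0.21]), 'shift after rot', array([0.01, 0.08, 5.61]))
```

Call:
send_rows(commands=[{"tx":0,"ty":0.1,"tz":4,"rx":0,"ry":0,"rz":0,"gripper":0},{"tx":0,"ty":0,"tz":1.6,"rx":0,"ry":0,"rz":0,"gripper":0},{"tx":0,"ty":0,"tz":0.5,"rx":0,"ry":0,"rz":0,"gripper":0},{"tx":0,"ty":0,"tz":0.4,"rx":0,"ry":0,"rz":0,"gripper":0},{"tx":0,"ty":0,"tz":0.3,"rx":0,"ry":0,"rz":0,"gripper":0},{"tx":0,"ty":0,"tz":0.2,"rx":0,"ry":0,"rz":0,"gripper":0},{"tx":0,"ty":0,"tz":0.1,"rx":0,"ry":0,"rz":0,"gripper":0}], squeeze=20)

```text
t: 3.65
position: [0.4998, 0.0968, 0.0812]
eef_rot: [-0.0, 0.999, 0.038, 0.001]
ft_force: [0.1, -0.1, 3.7]
gripper_width: 0.004
finger_force: 1.9
```

Call:
send_rows(commands=[{"tx":0,"ty":0,"tz":0.1,"rx":0,"ry":0,"rz":0,"gripper":0},{"tx":0,"ty":0,"tz":0.1,"rx":0,"ry":0,"rz":0,"gripper":0},{"tx":0,"ty":0,"tz":0.1,"rx":0,"ry":0,"rz":0,"gripper":0}], squeeze=20)

```text
t: 4.03
position: [0.4999, 0.0968, 0.079]
eef_rot: [-0.0, 0.999, 0.038, 0.001]
ft_force: [-6.6, 1.2, 26.2]
gripper_width: 0.003
finger_force: 13.4
```

Call:
send_rows(commands=[{"tx":0,"ty":0,"tz":-5,"rx":0,"ry":0,"rz":0,"gripper":0},{"tx":0,"ty":4.7,"tz":0,"rx":0,"ry":0,"rz":0,"gripper":0},{"tx":0,"ty":4.7,"tz":0,"rx":0,"ry":0,"rz":0,"gripper":0},{"tx":0,"ty":4.7,"tz":0,"rx":0,"ry":0,"rz":0,"gripper":0},{"tx":0,"ty":0,"tz":3.5,"rx":0,"ry":0,"rz":0,"gripper":0},{"tx":0,"ty":0,"tz":0,"rx":0,"ry":0,"rz":0,"gripper":0}], squeeze=20)

```text
t: 4.78
position: [0.5075, -0.0453, 0.0903]
eef_rot: [0.0, 0.999, 0.037, -0.003]
ft_force: [0.0, -0.0, 0.6]
gripper_width: 0.004
finger_force: 0.0
```

```bash
python3 - <<'E'
from h import *
delta([.5105,-.0435,.079],RV)
E
```

```text
t 4.78 pos [ 0.5075 -0.0453  0.0903] F [ 0.  -0.   0.6] w 0.04 grip 0.0
shift cm [ 0.31 -0.16  1.13] ('rot deg', array([ 0.04,  0.33, -0.18]), 'shift after rot', array([ 0.31, -0.15,  1.13]))
```

Call:
send_rows(commands=[{"tx":0.3,"ty":-0.15,"tz":0.3,"rx":0,"ry":0,"rz":0,"gripper":0},{"tx":0,"ty":0,"tz":0.3,"rx":0,"ry":0,"rz":0,"gripper":0},{"tx":0,"ty":0,"tz":0.3,"rx":0,"ry":0,"rz":0,"gripper":0},{"tx":0,"ty":0,"tz":0.2,"rx":0,"ry":0,"rz":0,"gripper":0},{"tx":0,"ty":0,"tz":0.1,"rx":0,"ry":0,"rz":0,"gripper":0},{"tx":0,"ty":0,"tz":0.1,"rx":0,"ry":0,"rz":0,"gripper":0}], squeeze=20)

```text
t: 5.52
position: [0.5134, -0.0422, 0.0799]
eef_rot: [-0.0, 0.999, 0.038, 0.001]
ft_force: [1.4, 2.5, 4.3]
gripper_width: 0.005
finger_force: 1.9
```

Call:
send_rows(commands=[{"tx":0,"ty":0,"tz":0.1,"rx":0,"ry":0,"rz":0,"gripper":0},{"tx":0,"ty":0,"tz":0.1,"rx":0,"ry":0,"rz":0,"gripper":0},{"tx":0,"ty":0,"tz":0,"rx":0,"ry":0,"rz":0,"gripper":0}], squeeze=20)

```text
t: 5.9
position: [0.5135, -0.0423, 0.0791]
eef_rot: [-0.0, 0.999, 0.038, 0.001]
ft_force: [-3.3, 4.6, 18.8]
gripper_width: 0.006
finger_force: 9.4
```

Call:
send_rows(commands=[{"tx":0,"ty":0,"tz":-5,"rx":0,"ry":0,"rz":0,"gripper":0},{"tx":0,"ty":0,"tz":-5,"rx":0,"ry":0,"rz":0,"gripper":5},{"tx":0,"ty":-5.8,"tz":0,"rx":0,"ry":0,"rz":0,"gripper":5},{"tx":0,"ty":-5.8,"tz":0,"rx":0,"ry":0,"rz":0,"gripper":5},{"tx":0,"ty":-5.8,"tz":0,"rx":0,"ry":0,"rz":0,"gripper":5},{"tx":0,"ty":-5.8,"tz":0,"rx":0,"ry":0,"rz":0,"gripper":5},{"tx":0,"ty":-5.8,"tz":0,"rx":0,"ry":0,"rz":0,"gripper":5},{"tx":0,"ty":-5.8,"tz":0,"rx":0,"ry":0,"rz":0,"gripper":5},{"tx":-0.3,"ty":-6,"tz":0,"rx":0,"ry":0,"rz":0,"gripper":5},{"tx":0,"ty":0,"tz":0,"rx":0,"ry":0,"rz":0,"gripper":5},{"tx":0,"ty":0,"tz":0,"rx":0,"ry":0,"rz":0,"gripper":5}], squeeze=20)

```text
t: 7.28
position: [0.4782, 0.3633, 0.1764]
eef_rot: [0.001, 0.999, 0.038, -0.001]
ft_force: [-0.1, -0.0, 0.3]
gripper_width: 0.571
finger_force: 0.0
```

```bash
python3 - <<'E'
from h import *
delta([.479,.367,.0555],RV)
p=viewer.capture("top");X=cloud(p)
for nm,c in [("L",(.5005,.0955)),("R",(.5115,-.0435))]:
    m=(p["z_map"]>0)&(np.hypot(X[...,0]-c[0],X[...,1]-c[1])<.009); print(nm,np.median(X[m][:,2]))
ims=[]
for n in ["top","scene"]:
    p=viewer.capture(n);X=cloud(p);uv=p["R"]@np.array([.479,.367,.036])+p["t"];uv=p["mtx"]@uv;u,v=(uv[:2]/uv[2]).astype(int)
    ims.append(cv2.resize(p["color"][max(v-50,0):v+50,max(u-60,0):u+60,::-1],(600,500)))
cv2.imwrite("pics/b.png",cv2.resize(np.hstack(ims),(800,334)))
E
```

```text
t 7.28 pos [0.4782 0.3633 0.1764] F [-0.1 -0.   0.3] w 5.0 grip 0.0
shift cm [ 0.13 -0.38 12.09] ('rot deg', array([ 0.13,  0.12, -0.05]), 'shift after rot', array([ 0.11, -0.36, 12.09]))
L 0.054959707814595776
R 0.05556657715122498
```

View pics/b.png

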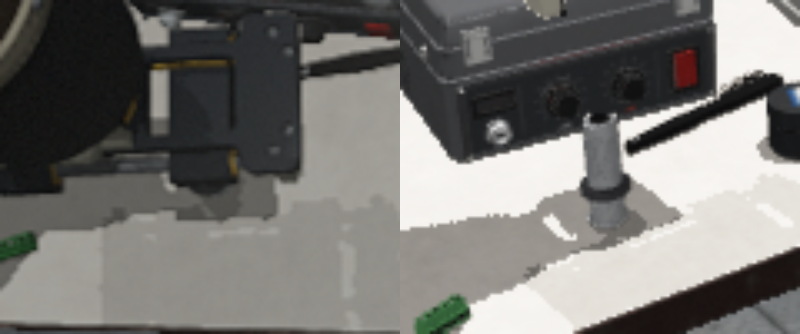

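Both relays now measure about 55 mm high, which is home. The left crop shows the gripper over the coupler, and the right crop shows the coupler upright at about (605,170).

Call:
send_rows(commands=[{"tx":0.1,"ty":-0.4,"tz":4,"rx":0,"ry":0,"rz":0,"gripper":5},{"tx":0,"ty":0,"tz":4,"rx":0,"ry":0,"rz":0,"gripper":5},{"tx":0,"ty":0,"tz":2,"rx":0,"ry":0,"rz":0,"gripper":5},{"tx":0,"ty":0,"tz":1.4,"rx":0,"ry":0,"rz":0,"gripper":5},{"tx":0,"ty":0,"tz":0.3,"rx":0,"ry":0,"rz":0,"gripper":5},{"tx":0,"ty":0,"tz":0.3,"rx":0,"ry":0,"rz":0,"gripper":5}], squeeze=20)

```text
t: 8.18
position: [0.4802, 0.3685, 0.0583]
eef_rot: [-0.001, 0.999, 0.038, 0.0]
ft_force: [0.8, 0.1, 0.6]
gripper_width: 0.57
finger_force: 0.0
```

```bash
python3 - <<'E'
from h import *
delta([.479,.367,.0550],RV)
E
```

```text
t 8.18 pos [0.4802 0.3685 0.0583] F [0.8 0.1 0.6] w 4.99 grip 0.0
shift cm [-0.13  0.14  0.33] ('rot deg', array([-0.06, -0.06, -0.08]), 'shift after rot', array([-0.13,  0.14,  0.33]))
```

Call:
send_rows(commands=[{"tx":-0.1,"ty":0.1,"tz":0,"rx":0,"ry":0,"rz":0,"gripper":5},{"tx":0,"ty":0,"tz":0,"rx":0,"ry":0,"rz":0,"gripper":5}], squeeze=30)

```text
t: 8.43
position: [0.4788, 0.3674, 0.0582]
eef_rot: [-0.0, 0.999, 0.038, 0.0]
ft_force: [-0.7, 0.2, 0.4]
gripper_width: 0.571
finger_force: 0.0
```

```bash
python3 - <<'E'
from h import *
delta([.479,.367,.0550],RV)
E
```

```text
t 8.43 pos [0.4788 0.3674 0.0582] F [-0.7  0.2  0.4] w 5.01 grip 0.0
shift cm [0.01 0.04 0.32] ('rot deg', array([-0.04, -0.04, -0.06]), 'shift after rot', array([0.01, 0.04, 0.32]))
```

Call:
send_rows(commands=[{"tx":0,"ty":0,"tz":0.3,"rx":0,"ry":0,"rz":0,"gripper":5},{"tx":0,"ty":0,"tz":0,"rx":0,"ry":0,"rz":0,"gripper":1.5},{"tx":0,"ty":0,"tz":0,"rx":0,"ry":0,"rz":0,"gripper":1.5},{"tx":0,"ty":0,"tz":0,"rx":0,"ry":0,"rz":0,"gripper":1.5},{"tx":0,"ty":0,"tz":0,"rx":0,"ry":0,"rz":0,"gripper":1.5}], squeeze=45)

```text
t: 9.05
position: [0.4787, 0.3672, 0.0546]
eef_rot: [-0.0, 0.999, 0.038, 0.0]
ft_force: [0.4, 1.0, 0.0]
gripper_width: 0.241
finger_force: 45.0
```

Call:
send_rows(commands=[{"tx":0,"ty":0,"tz":-5,"rx":0,"ry":0,"rz":0,"gripper":1.5},{"tx":0,"ty":0,"tz":-5,"rx":0,"ry":0,"rz":0,"gripper":1.5},{"tx":0,"ty":0,"tz":-5,"rx":0,"ry":0,"rz":0,"gripper":1.5},{"tx":0,"ty":0,"tz":0,"rx":0,"ry":0,"rz":0,"gripper":1.5}], squeeze=45)

```text
t: 9.55
position: [0.4803, 0.3689, 0.2094]
eef_rot: [-0.003, 0.999, 0.038, 0.003]
ft_force: [1.0, 0.3, -2.2]
gripper_width: 0.244
finger_force: 45.0
```

```bash
cat >> h.py <<'E'
SEAT=C0+.06*Z
E
python3 - <<'E'
from h import *
delta(SEAT+AX*(.06+.0546),RT)
E
```

```text
t 9.55 pos [0.4803 0.3689 0.2094] F [ 1.   0.3 -2.2] w 2.14 grip 45.0
shift cm [-4.99 34.43  4.32] ('rot deg', array([-0.33, 24.66, -0.11]), 'shift after rot', array([-6.44, 34.4 ,  2.02]))
```

Call:
send_rows(commands=[{"tx":-0.8,"ty":5.7,"tz":0,"rx":0,"ry":0,"rz":0,"gripper":1.5},{"tx":-0.8,"ty":5.7,"tz":0,"rx":0,"ry":0,"rz":0,"gripper":1.5},{"tx":-0.8,"ty":5.7,"tz":0,"rx":0,"ry":0,"rz":0,"gripper":1.5},{"tx":-0.8,"ty":5.7,"tz":0,"rx":0,"ry":0,"rz":0,"gripper":1.5},{"tx":-0.8,"ty":5.7,"tz":0,"rx":0,"ry":0,"rz":0,"gripper":1.5},{"tx":-0.8,"ty":5.7,"tz":0,"rx":0,"ry":0,"rz":0,"gripper":1.5},{"tx":0,"ty":0,"tz":0,"rx":0,"ry":8.2,"rz":0,"gripper":1.5},{"tx":0,"ty":0,"tz":0,"rx":0,"ry":8.2,"rz":0,"gripper":1.5},{"tx":0,"ty":0,"tz":0,"rx":0,"ry":8.2,"rz":0,"gripper":1.5},{"tx":0,"ty":0,"tz":0,"rx":0,"ry":0,"rz":0,"gripper":1.5},{"tx":0,"ty":0,"tz":0,"rx":0,"ry":0,"rz":0,"gripper":1.5}], squeeze=45)

```text
t: 10.92
position: [0.4558, 0.0218, 0.2038]
eef_rot: [-0.008, 0.977, 0.037, 0.212]
ft_force: [0.6, -0.5, -1.7]
gripper_width: 0.241
finger_force: 45.0
```

```bash
python3 - <<'E'
from h import *
delta(SEAT+AX*(.03+.0546),RT)
E
```

```text
t 10.93 pos [0.4558 0.0218 0.2038] F [ 0.6 -0.5 -1.7] w 2.11 grip 45.0
shift cm [-1.52 -0.02  6.68] ('rot deg', array([ 0.06,  0.52, -0.07]), 'shift after rot', array([-1.58, -0.02,  6.67]))
```

Call:
send_rows(commands=[{"tx":-0.8,"ty":0,"tz":3.3,"rx":0,"ry":0.5,"rz":0,"gripper":1.5},{"tx":-0.8,"ty":0,"tz":3.3,"rx":0,"ry":0,"rz":0,"gripper":1.5},{"tx":0,"ty":0,"tz":0,"rx":0,"ry":0,"rz":0,"gripper":1.5},{"tx":0,"ty":0,"tz":0,"rx":0,"ry":0,"rz":0,"gripper":1.5}], squeeze=45)

```text
t: 11.42
position: [0.4829, 0.0182, 0.1578]
eef_rot: [-0.015, 0.979, 0.038, 0.199]
ft_force: [-0.5, 0.5, -0.4]
gripper_width: 0.241
finger_force: 45.0
```

```bash
python3 - <<'E'
from h import *
delta(SEAT+AX*(.02+.0546),RT)
s,pos,r=cur(); M=pos+r.apply([0,0,.0546]); ax=-r.as_matrix()[:,2]
def pr(p,X):
    c=p["R"]@X+p["t"]; c=p["mtx"]@c; return c[:2]/c[2]
ims=[]
for n in ["scene","top"]:
    p=viewer.capture(n); X=cloud(p)
    u,v=pr(p,SEAT).astype(int); u0,v0=u-35,v-45
    im=cv2.resize(p["color"][v0:v0+75,u0:u0+75,::-1],(600,600),interpolation=cv2.INTER_CUBIC)
    raw=im.copy()
    for A,B,col in [(M,M+ax*.072,(0,0,255)),(SEAT,SEAT+AX*.02,(0,255,0))]:
        a,b=[tuple(int(t) for t in ((pr(p,q)-[u0,v0]+.5)*8)) for q in (A,B)]; cv2.line(im,a,b,col,1); cv2.circle(im,a,3,col,1)
    ims.append(im)
    for d in viewer.trace("coupler_center",p)[:2]:
        P=X[d["pixels"]&(p["z_map"]>0)]; P=P[np.linalg.norm(P-(M+ax*.02),axis=1)<.04]
        L=(P-M)@r.as_matrix(); print(n,d["confidence"],len(P),"tool-frame rel mouth mm: min",(L.min(0)*1e3).round(1) if len(P) else 0,"max",(L.max(0)*1e3).round(1) if len(P) else 0)
cv2.imwrite("pics/c.png",cv2.resize(np.hstack(ims),(800,400),interpolation=cv2.INTER_AREA))
E
```

```text
t 11.43 pos [0.4829 0.0182 0.1578] F [-0.5  0.5 -0.4] w 2.11 grip 45.0
shift cm [-1.97 -0.55  2.46] ('rot deg', array([-0.88,  2.03, -0.1 ]), 'shift after rot', array([-2.06, -0.59,  2.38]))
scene 0.47 133 tool-frame rel mouth mm: min [-15.9 -15.3 -57.4] max [13.6 12.  -0.9]
```

View pics/c.png

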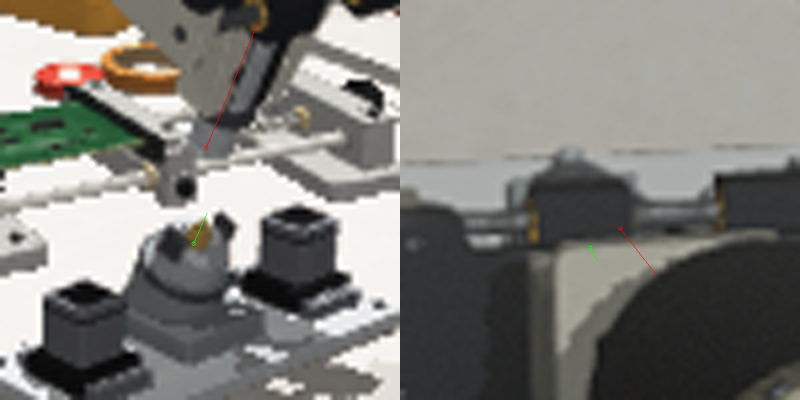

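```bash
python3 - <<'E'
from h import *
s,p,r=cur(); print(s["q"].round(3)); print(p)
E
```

```text
[ 0.508 -0.085 -1.016  0.524 -0.301  0.667]
[0.4831529  0.01893324 0.15905599]
```

```bash
cat > rec.py <<'E'
from h import *
import json
s,p,r=cur(); print(s["t"],s["q"].round(3),p.round(4)); open("rec.jsonl","a").write(json.dumps([list(map(float,s["q"])),list(map(float,p)),r.as_matrix().tolist()])+"\n")
E
python3 rec.py
```

```text
11.625 [ 0.508 -0.085 -1.016  0.524 -0.301  0.667] [0.4832 0.0189 0.1591]
```

Call:
send_rows(commands=[{"tx":3,"ty":0,"tz":-2,"rx":0,"ry":0,"rz":0,"gripper":1.5},{"tx":0,"ty":0,"tz":0,"rx":0,"ry":0,"rz":0,"gripper":1.5}], squeeze=45)

```text
t: 11.88
position: [0.5052, 0.0216, 0.1918]
eef_rot: [-0.018, 0.978, 0.039, 0.202]
ft_force: [0.7, 0.1, -0.5]
gripper_width: 0.239
finger_force: 45.0
```

```bash
python3 rec.py
```

```text
11.875 [ 0.518 -0.091 -0.89   0.383 -0.419  0.81 ] [0.5052 0.0216 0.1918]
```

Call:
send_rows(commands=[{"tx":0,"ty":0,"tz":0,"rx":0,"ry":0,"rz":-10,"gripper":1.5},{"tx":0,"ty":0,"tz":0,"rx":0,"ry":0,"rz":-10,"gripper":1.5},{"tx":0,"ty":0,"tz":0,"rx":0,"ry":0,"rz":0,"gripper":1.5}], squeeze=45)

```text
t: 12.25
position: [0.5023, 0.0197, 0.1883]
eef_rot: [0.019, 0.957, 0.208, 0.199]
ft_force: [1.0, -0.1, -0.4]
gripper_width: 0.243
finger_force: 45.0
```

```bash
python3 rec.py; echo '[[1.52613,0.359366,0.01107,-0.000342,-1.224105,-0.288114],[0.220373,0.637542,0.250643]]' > start.json
python3 - <<'E'
from h import *
import json
from scipy.optimize import least_squares
D=[json.loads(l) for l in open("rec.jsonl")]
q0=[8.15633065e-04,9.86179130e-01,-1.65680580e-01,-6.23084357e-05]
D.append([[1.52613,0.359366,0.01107,-0.000342,-1.224105,-0.288114],[0.220373,0.637542,0.250643],Ro.from_quat([q0[1],q0[2],q0[3],q0[0]]).as_matrix().tolist()])
rx=lambda a:Ro.from_euler("x",a);ry=lambda a:Ro.from_euler("y",a);rz=lambda a:Ro.from_euler("z",a)
# test orientation hypotheses
import itertools
for s3,s4,s5,s6 in itertools.product([-1,0,1],[-1,1],[-1,1],[-1,1]):
    Rs=[(rz(q[0])*ry(q[1]+s3*q[2])*rx(s4*q[3])*ry(s5*q[4])*rx(s6*q[5])).inv()*Ro.from_matrix(R) for q,p,R in D]
    e=max((Rs[0].inv()*x).magnitude() for x in Rs); 
    if e<.3: print(s3,s4,s5,s6,e,Rs[0].as_matrix().round(2).tolist())
E
```

```text
12.25 [ 0.518 -0.09  -0.897  0.384 -0.417  1.155] [0.5023 0.0197 0.1883]
-1 -1 -1 -1 8.160881484990288e-07 [[0.0, 0.0, 1.0], [-1.0, 0.0, 0.0], [-0.0, -1.0, 0.0]]
```

```bash
cat > kin.py <<'E'
from h import *
import json
from scipy.optimize import least_squares
D=[json.loads(l) for l in open("rec.jsonl")]
q0=[8.15633065e-04,9.86179130e-01,-1.65680580e-01,-6.23084357e-05]
D.append([[1.52613049,.35936579,.0110703388,-.000342224,-1.22410494,-.288113914],[0.22037302,0.63754186,0.25064272],Ro.from_quat([q0[1],q0[2],q0[3],q0[0]]).as_matrix().tolist()])
rx=lambda a:Ro.from_euler("x",a);ry=lambda a:Ro.from_euler("y",a);rz=lambda a:Ro.from_euler("z",a)
T=Ro.from_matrix([[0,0,1],[-1,0,0],[0,-1,0]])
def fk(k,q):
    a1,d,h,a2,f,e,L,w=k
    B=rz(q[0]);F=B*ry(q[1]-q[2]);W=F*rx(-q[3])*ry(-q[4])
    return B.apply([a1,d,h])+(B*ry(q[1])).apply([0,0,a2])+F.apply([f,0,e])+W.apply([L,0,w]),W*rx(-q[5])*T
E
cat > fit.py <<'E'
from kin import *
g=np.array([.0,-.19,.35,.4,.4,.0,.25,0])
def fun(k): return np.concatenate([1000*np.concatenate([fk(k,q)[0]-p for q,p,R in D]),.5*(k-g)/1])
s=least_squares(fun,g); k=s.x; print(k.round(4)); print([(1000*(fk(k,q)[0]-p)).round(2) for q,p,R in D])
print("sv",np.linalg.svd(s.jac)[1].round(1)); np.save("k.npy",k)
E
python3 fit.py
```

```text
[ 0.0792 -0.1923 -0.0124  0.6351  0.2896  0.1004  0.3277  0.0381]
[array([ 1.07, -4.32, -2.63]), array([-1.17,  2.15,  1.51]), array([-0.14,  2.67,  1.92]), array([ 0.54, -0.12, -0.81])]
sv [3930.3 3399.5 2058.9  660.7  516.3  222.7   47.9   39.8]
```

Call:
send_rows(commands=[{"tx":0,"ty":0,"tz":-5,"rx":0,"ry":-10,"rz":0,"gripper":1.5},{"tx":0,"ty":0,"tz":0,"rx":0,"ry":-10,"rz":0,"gripper":1.5}], squeeze=45)

```text
t: 12.5
position: [0.4926, 0.0143, 0.2232]
eef_rot: [0.054, 0.977, 0.197, 0.059]
ft_force: [2.1, 0.3, -0.7]
gripper_width: 0.246
finger_force: 45.0
```

```bash
python3 rec.py
```

```text
12.5 [ 0.534  0.    -0.587  0.178 -0.915  1.332] [0.4926 0.0143 0.2232]
```

Call:
send_rows(commands=[{"tx":5,"ty":0,"tz":0,"rx":10,"ry":0,"rz":0,"gripper":1.5},{"tx":5,"ty":0,"tz":0,"rx":10,"ry":0,"rz":0,"gripper":1.5}], squeeze=45)

```text
t: 12.75
position: [0.5857, 0.0557, 0.2303]
eef_rot: [-0.117, 0.971, 0.206, 0.023]
ft_force: [-0.8, 0.5, -0.8]
gripper_width: 0.244
finger_force: 45.0
```

```bash
python3 rec.py
```

```text
12.75 [ 0.274  0.237 -0.127 -0.254 -1.155  1.812] [0.5857 0.0557 0.2303]
```

Call:
send_rows(commands=[{"tx":-5,"ty":5,"tz":-3,"rx":-10,"ry":0,"rz":10,"gripper":1.5},{"tx":-5,"ty":3,"tz":-3,"rx":-10,"ry":0,"rz":10,"gripper":1.5}], squeeze=45)

```text
t: 13.0
position: [0.5261, -0.0501, 0.2593]
eef_rot: [0.015, 0.997, 0.065, 0.031]
ft_force: [-0.6, -0.9, -0.7]
gripper_width: 0.241
finger_force: 45.0
```

```bash
python3 rec.py
```

```text
13.0 [ 0.308  0.072 -0.365  0.051 -1.081  1.37 ] [ 0.5261 -0.0501  0.2593]
```

Call:
send_rows(commands=[{"tx":0,"ty":-5,"tz":4,"rx":-10,"ry":0,"rz":0,"gripper":1.5},{"tx":0,"ty":-3,"tz":2,"rx":-10,"ry":0,"rz":0,"gripper":1.5}], squeeze=45)

```text
t: 13.25
position: [0.519, 0.0133, 0.2066]
eef_rot: [0.168, 0.983, 0.06, 0.043]
ft_force: [0.3, -1.1, -1.4]
gripper_width: 0.245
finger_force: 45.0
```

```bash
python3 rec.py; cat > kin.py <<'E'
from h import *
import json
from scipy.optimize import least_squares
D=[json.loads(l) for l in open("rec.jsonl")]
q0=[8.15633065e-04,9.86179130e-01,-1.65680580e-01,-6.23084357e-05]
D.append([[1.52613049,.35936579,.0110703388,-.000342224,-1.22410494,-.288113914],[0.22037302,0.63754186,0.25064272],Ro.from_quat([q0[1],q0[2],q0[3],q0[0]]).as_matrix().tolist()])
rx=lambda a:Ro.from_euler("x",a);ry=lambda a:Ro.from_euler("y",a);rz=lambda a:Ro.from_euler("z",a)
T=Ro.from_matrix([[0,0,1],[-1,0,0],[0,-1,0]])
def fk(k,q):
    a1,d,h,a2,f,e,L,w,y4,a2x=k
    B=rz(q[0]);F=B*ry(q[1]-q[2]);V=F*rx(-q[3]);W=V*ry(-q[4])
    return B.apply([a1,d,h])+(B*ry(q[1])).apply([a2x,0,a2])+F.apply([f,0,e])+V.apply([0,y4,0])+W.apply([L,0,w]),W*rx(-q[5])*T
E
cat > fit.py <<'E'
from kin import *
g=np.array([.0,-.19,.35,.4,.4,.0,.25,0,0,0])
def fun(k): return np.concatenate([1000*np.concatenate([fk(k,q)[0]-p for q,p,R in D]),.1*(k-g)/1])
s=least_squares(fun,g); k=s.x; print(k.round(4)); print([(1000*(fk(k,q)[0]-p)).round(2).tolist() for q,p,R in D])
print("sv",np.linalg.svd(s.jac)[1].round(1)); np.save("k.npy",k)
E
python3 fit.py
```

```text
13.25 [ 0.621  0.122 -0.619  0.403 -0.979  0.818] [0.519  0.0133 0.2066]
[ 0.     -0.      0.1988  0.6016  0.4636 -0.      0.353  -0.     -0.1918
  0.    ]
[[-0.0, -0.0, 0.0], [0.0, -0.0, -0.0], [0.0, -0.0, 0.0], [0.0, 0.0, -0.0], [0.0, -0.0, 0.0], [0.0, 0.0, -0.0], [-0.0, -0.0, -0.0], [-0.0, -0.0, 0.0]]
sv [5592.3 5566.4 3969.8  902.4  861.1  505.4  332.7  199.7  117.4   79.2]
```

```bash
cat >> kin.py <<'E'
K=np.load("k.npy")
LO=np.array([-3.07,-1.43,-1.02,-3.03,-3.05,-3.03])+.01;HI=np.array([3.07,2.12,1.25,1.67,0,3.03])-.01
def ik(P,ax,seeds):
    """tool z = -ax, roll free; returns distinct solutions"""
    def f(q):
        p,R=fk(K,q); return np.concatenate([(p-P)*10,(R.as_matrix()[:,2]+ax)])
    out=[]
    for s in seeds:
        r=least_squares(f,np.clip(np.append(s[:5],0),LO+.01,HI-.01),bounds=(LO,HI)); out.append((r.cost,r.x))
    return sorted(out,key=lambda o:o[0])
E
python3 - <<'E'
from kin import *
rng=np.random.default_rng(0); S=[rng.uniform(LO,HI) for _ in range(40)]+[np.array(D[1][0])]
for tilt in (25,22,20):
  A=np.cos(np.radians(tilt))*Z-np.sin(np.radians(tilt))*JX
  for h in (.03,.015,0,-.006):
    o=ik(SEAT+AX*(h)+A*.0546,A,S)
    seen=[]
    for c,q in o:
        if c<1e-9 and not any(np.abs(q[:5]-x[:5]).max()<.02 for x in seen): seen.append(q)
    print(tilt,h,"best",o[0][0],[x[:5].round(2).tolist() for x in seen])
E
```

```text
25 0.03 best 0.0034147286410689233 []
25 0.015 best 0.004358501228485599 []
25 0 best 0.005368506650447533 []
25 -0.006 best 0.005790778232584909 []
22 0.03 best 0.000571412031671357 []
22 0.015 best 0.0010327337040538945 []
22 0 best 0.0016099518245120748 []
22 -0.006 best 0.0018726391658950318 []
20 0.03 best 1.3884056487100382e-07 []
20 0.015 best 7.949036926625073e-05 []
20 0 best 0.0002974275154508531 []
20 -0.006 best 0.0004219669331453213 []
```

```bash
python3 - <<'E'
from kin import *
S=[np.array(d[0]) for d in D[:4]]
tip=.030
def sol(P,A):
    c,q=ik(P,A,S)[0]; return "%.1e"%c,q[:5].round(2).tolist()
for tilt in (16,14,12,10):
  A=np.cos(np.radians(tilt))*Z-np.sin(np.radians(tilt))*JX
  # grip point G on coupler axis, 40 mm above mouth ; TCP = G + A*g
  for h in (.04,0,-.008):
    G=SEAT+AX*(h+.042); print(tilt,h,*sol(G+A*.0135,A))
for t in (9,11,13):
  A=np.cos(np.radians(t))*Z+np.sin(np.radians(t))*JX
  print("regrasp",t,*sol(np.array([.479,.367,.042])+A*.0135,A))
delta([.479,.367,.2],RV)
E
```

```text
16 0.04 1.3e-31 [0.56, -0.04, -0.89, 0.28, -0.49]
16 0 1.3e-30 [0.53, 0.05, -0.93, 0.35, -0.35]
16 -0.008 2.1e-31 [0.52, 0.07, -0.94, 0.38, -0.33]
14 0.04 1.9e-30 [0.55, -0.02, -0.84, 0.22, -0.55]
14 0 2.8e-28 [0.53, 0.07, -0.87, 0.26, -0.42]
14 -0.008 5.8e-26 [0.52, 0.09, -0.88, 0.27, -0.4]
12 0.04 3.2e-26 [0.54, -0.0, -0.79, 0.17, -0.6]
12 0 1.5e-29 [0.52, 0.08, -0.82, 0.19, -0.48]
12 -0.008 5.1e-31 [0.52, 0.1, -0.82, 0.2, -0.46]
10 0.04 1.5e-22 [0.53, 0.02, -0.75, 0.13, -0.65]
10 0 5.1e-31 [0.51, 0.1, -0.77, 0.14, -0.54]
10 -0.008 1.3e-30 [0.51, 0.12, -0.78, 0.15, -0.52]
regrasp 9 2.7e-30 [0.9, 0.5, -0.21, -0.14, -0.97]
regrasp 11 9.9e-28 [0.89, 0.52, -0.17, -0.16, -1.02]
regrasp 13 1.3e-30 [0.87, 0.54, -0.14, -0.18, -1.06]
t 13.25 pos [0.519  0.0133 0.2066] F [ 0.3 -1.1 -1.4] w 2.15 grip 45.0
shift cm [  0.67 -33.76 -11.3 ] ('rot deg', array([19.53, -4.25,  2.52]), 'shift after rot', array([ -1.28, -35.57,   0.66]))
```

Call:
send_rows(commands=[{"tx":0,"ty":0,"tz":0,"rx":9.8,"ry":-2.1,"rz":1.3,"gripper":1.5},{"tx":0,"ty":0,"tz":0,"rx":9.8,"ry":-2.1,"rz":1.3,"gripper":1.5},{"tx":-0.2,"ty":-5.9,"tz":0,"rx":0,"ry":0,"rz":0,"gripper":1.5},{"tx":-0.2,"ty":-5.9,"tz":0,"rx":0,"ry":0,"rz":0,"gripper":1.5},{"tx":-0.2,"ty":-5.9,"tz":0,"rx":0,"ry":0,"rz":0,"gripper":1.5},{"tx":-0.2,"ty":-5.9,"tz":0,"rx":0,"ry":0,"rz":0,"gripper":1.5},{"tx":-0.2,"ty":-5.9,"tz":0,"rx":0,"ry":0,"rz":0,"gripper":1.5},{"tx":-0.2,"ty":-5.9,"tz":0,"rx":0,"ry":0,"rz":0,"gripper":1.5},{"tx":0,"ty":0,"tz":0,"rx":0,"ry":0,"rz":0,"gripper":1.5},{"tx":0,"ty":0,"tz":0,"rx":0,"ry":0,"rz":0,"gripper":1.5}], squeeze=45)

```text
t: 14.5
position: [0.4775, 0.3648, 0.207]
eef_rot: [-0.001, 0.999, 0.04, -0.003]
ft_force: [0.3, 1.3, -0.4]
gripper_width: 0.244
finger_force: 45.0
```

```bash
python3 - <<'E'
from h import *
delta([.479,.367,.0546],RV)
E
```

```text
t 14.5 pos [0.4775 0.3648 0.207 ] F [ 0.3  1.3 -0.4] w 2.14 grip 45.0
shift cm [ 0.26 -0.16 15.24] ('rot deg', array([-0.16,  0.36,  0.17]), 'shift after rot', array([ 0.16, -0.21, 15.24]))
```

Call:
send_rows(commands=[{"tx":0.2,"ty":-0.2,"tz":5,"rx":0,"ry":0.4,"rz":0,"gripper":1.5},{"tx":0,"ty":0,"tz":5,"rx":0,"ry":0,"rz":0,"gripper":1.5},{"tx":0,"ty":0,"tz":4,"rx":0,"ry":0,"rz":0,"gripper":1.5},{"tx":0,"ty":0,"tz":0.5,"rx":0,"ry":0,"rz":0,"gripper":1.5},{"tx":0,"ty":0,"tz":0,"rx":0,"ry":0,"rz":0,"gripper":1.5},{"tx":0,"ty":0,"tz":0,"rx":0,"ry":0,"rz":0,"gripper":1.5}], squeeze=45)

```text
t: 15.25
position: [0.4807, 0.3685, 0.0647]
eef_rot: [-0.003, 0.999, 0.041, 0.002]
ft_force: [-0.2, -0.2, -0.9]
gripper_width: 0.239
finger_force: 45.0
```

```bash
python3 - <<'E'
from h import *
delta([.479,.367,.0546],RV)
E
```

```text
t 15.25 pos [0.4807 0.3685 0.0647] F [-0.2 -0.2 -0.9] w 2.09 grip 45.0
shift cm [-0.18  0.14  1.01] ('rot deg', array([-0.36, -0.22,  0.28]), 'shift after rot', array([-0.18,  0.13,  1.01]))
```

Call:
send_rows(commands=[{"tx":0,"ty":0,"tz":0.7,"rx":-0.3,"ry":-0.2,"rz":0,"gripper":1.5},{"tx":0,"ty":0,"tz":0.2,"rx":0,"ry":0,"rz":0,"gripper":1.5},{"tx":0,"ty":0,"tz":0.1,"rx":0,"ry":0,"rz":0,"gripper":1.5},{"tx":0,"ty":0,"tz":0,"rx":0,"ry":0,"rz":0,"gripper":1.5}], squeeze=45)

```text
t: 15.75
position: [0.48, 0.3681, 0.0545]
eef_rot: [0.0, 0.999, 0.041, -0.0]
ft_force: [-4.4, -2.6, 14.8]
gripper_width: 0.241
finger_force: 45.0
```

Call:
send_rows(commands=[{"tx":0,"ty":0,"tz":-0.1,"rx":0,"ry":0,"rz":0,"gripper":1.5},{"tx":0,"ty":0,"tz":0,"rx":0,"ry":0,"rz":0,"gripper":3},{"tx":0,"ty":0,"tz":0,"rx":0,"ry":0,"rz":0,"gripper":4.5},{"tx":0,"ty":0,"tz":-0.5,"rx":0,"ry":0,"rz":0,"gripper":4.5},{"tx":0,"ty":0,"tz":0,"rx":0,"ry":-5.5,"rz":0,"gripper":4.5},{"tx":0,"ty":0,"tz":0,"rx":0,"ry":-5.5,"rz":0,"gripper":4.5},{"tx":0,"ty":0,"tz":0,"rx":0,"ry":0,"rz":0,"gripper":4.5}], squeeze=45)

```text
t: 16.62
position: [0.4812, 0.3679, 0.0581]
eef_rot: [0.004, 0.995, 0.04, -0.097]
ft_force: [0.6, 0.5, -0.2]
gripper_width: 0.515
finger_force: 0.0
```

```bash
python3 - <<'E'
from h import *
# verify the coupler stands
p=viewer.capture("scene");X=cloud(p)
for d in viewer.trace("coupler_center",p)[:1]:
    P=X[d["pixels"]&(p["z_map"]>0)]; P=P[np.hypot(P[:,0]-.48,P[:,1]-.367)<.04]; print(d["confidence"],d["extent"],P.min(0).round(3),P.max(0).round(3),P.mean(0).round(3))
c_=np.array([.48,.368,0])
A=Ro.from_rotvec(-np.radians(11)*(-JY)).apply(Z)   # tool z=-A
R=Ro.from_rotvec(np.radians(-11)*(-JY))*RV; A=-R.as_matrix()[:,2]; print(A)
delta(c_+[0,0,.0425]+A*.0145,R)
E
```

```text
0.87 [164.2, 222.5, 18.7, 35.2] [ 0.462  0.341 -0.002] [0.505 0.383 0.075] [0.473 0.37  0.038]
[0.19024663 0.01463868 0.98162718]
t 16.73 pos [0.4799 0.3674 0.0581] F [-0.8 -0.  -0.3] w 4.48 grip 0.0
shift cm [ 0.32 -0.06  0.08] ('rot deg', array([0.16, 0.06, 0.22]), 'shift after rot', array([ 0.32, -0.06,  0.08]))
```

Call:
send_rows(commands=[{"tx":0.15,"ty":-0.05,"tz":0.25,"rx":0,"ry":0,"rz":0,"gripper":4.5},{"tx":0,"ty":0,"tz":0,"rx":0,"ry":0,"rz":0,"gripper":4.5},{"tx":0,"ty":0,"tz":0,"rx":0,"ry":0,"rz":0,"gripper":1.5},{"tx":0,"ty":0,"tz":0,"rx":0,"ry":0,"rz":0,"gripper":1.5},{"tx":0,"ty":0,"tz":0,"rx":0,"ry":0,"rz":0,"gripper":1.5},{"tx":0,"ty":0,"tz":0,"rx":0,"ry":0,"rz":0,"gripper":1.5}], squeeze=55)

```text
t: 17.48
position: [0.4807, 0.3684, 0.0559]
eef_rot: [0.005, 0.994, 0.041, -0.097]
ft_force: [0.2, 0.4, 1.1]
gripper_width: 0.243
finger_force: 55.0
```

```bash
python3 - <<'E'
from h import *
s,p,r=cur(); import json
M=np.array([.48,.368,0.]); 
# coupler pose in tool frame: axis through mouth M, vertical; lateral (tool y) is centred by the jaws
o=r.inv().apply(M-p); a=r.inv().apply(Z); o[1]=0; print(s["t"],p.round(4),s["gripper_width"]*8.76,s["finger_force"],s["ft_force"],"mouth in tool",o,"axis",a)
json.dump([o.tolist(),a.tolist()],open("grip.json","w"))
E
```

```text
17.475 [0.4807 0.3684 0.0559] 2.127686220050701 54.99902844429016 [0.19153858 0.44472667 1.07405597] mouth in tool [0.01008855 0.         0.05498687] axis [-0.19275564  0.00133302 -0.98124588]
```

Call:
send_rows(commands=[{"tx":0,"ty":0,"tz":-5,"rx":0,"ry":0,"rz":0,"gripper":1.5},{"tx":0,"ty":0,"tz":-5,"rx":0,"ry":0,"rz":0,"gripper":1.5},{"tx":0,"ty":0,"tz":-3,"rx":0,"ry":8.5,"rz":0,"gripper":1.5},{"tx":0,"ty":4.5,"tz":0,"rx":0,"ry":8.5,"rz":0,"gripper":1.5},{"tx":-0.5,"ty":5.5,"tz":0,"rx":0,"ry":8,"rz":0,"gripper":1.5},{"tx":-0.5,"ty":5.5,"tz":0,"rx":0,"ry":0,"rz":0,"gripper":1.5},{"tx":-0.5,"ty":5.5,"tz":0,"rx":0,"ry":0,"rz":0,"gripper":1.5},{"tx":-0.5,"ty":5.5,"tz":0,"rx":0,"ry":0,"rz":0,"gripper":1.5},{"tx":-0.5,"ty":5.5,"tz":0,"rx":0,"ry":0,"rz":0,"gripper":1.5},{"tx":0,"ty":0,"tz":0,"rx":0,"ry":0,"rz":0,"gripper":1.5},{"tx":0,"ty":0,"tz":0,"rx":0,"ry":0,"rz":0,"gripper":1.5}], squeeze=55)

```text
t: 18.85
position: [0.5078, 0.0494, 0.1788]
eef_rot: [-0.004, 0.992, 0.04, 0.121]
ft_force: [-0.4, -0.7, -0.5]
gripper_width: 0.241
finger_force: 55.0
```

```bash
cat >> h.py <<'E'
import json,os
if os.path.exists("grip.json"):
    o,a=map(np.array,json.load(open("grip.json"))); o[1]=0
    th=np.degrees(np.arctan2(-a[0],-a[2]))   # coupler tilt in the tool, about tool y
    RG=Ro.from_rotvec(np.radians(25-th)*(-JY))*RV
    def togo(h,off=(0,0)):  # mouth to seat + h along AX (+ offsets along port x', jig y), m
        X1=np.cross(JY,AX); T=SEAT+AX*h+X1*off[0]+JY*off[1]
        s,p,r=cur(); e=p+r.apply(o)-SEAT; print("mouth rel seat mm: along",(e@AX*1e3).round(2),"port-x",(e@X1*1e3).round(2),"jig-y",(e@JY*1e3).round(2),"axis err deg",np.degrees(np.arccos(r.apply(a)@AX)).round(2))
        delta(T-RG.apply(o),RG)
E
python3 -c "
from h import *
print(th,RG.apply(a),AX);togo(.03)"
```

```text
11.113654213057842 [-0.42127006 -0.03375193  0.90630698] [-0.4213727  -0.03242286  0.90630779]
mouth rel seat mm: along 49.94 port-x 53.38 jig-y 23.36 axis err deg 0.12
t 18.85 pos [0.5078 0.0494 0.1788] F [-0.4 -0.7 -0.5] w 2.11 grip 55.0
shift cm [-4.86  2.31  2.98] ('rot deg', array([ 0.01, -0.03,  0.25]), 'shift after rot', array([-4.85,  2.33,  2.99]))
```

Call:
send_rows(commands=[{"tx":-2.4,"ty":1.15,"tz":0,"rx":0,"ry":0,"rz":0,"gripper":1.5},{"tx":-2.4,"ty":1.15,"tz":0,"rx":0,"ry":0,"rz":0,"gripper":1.5},{"tx":0,"ty":0,"tz":1.5,"rx":0,"ry":0,"rz":0,"gripper":1.5},{"tx":0,"ty":0,"tz":1.5,"rx":0,"ry":0,"rz":0,"gripper":1.5},{"tx":0,"ty":0,"tz":0,"rx":0,"ry":0,"rz":0,"gripper":1.5},{"tx":0,"ty":0,"tz":0,"rx":0,"ry":0,"rz":0,"gripper":1.5}], squeeze=55)

```text
t: 19.6
position: [0.4704, 0.0242, 0.1382]
eef_rot: [-0.004, 0.992, 0.041, 0.121]
ft_force: [0.2, 1.3, -0.1]
gripper_width: 0.24
finger_force: 55.0
```

```bash
cat > look.py <<'E'
from h import *
import sys
togo(float(sys.argv[2]))
s,pos,r=cur(); M=pos+r.apply(o); ax=r.apply(a)
def pr(p,X):
    c=p["mtx"]@(p["R"]@X+p["t"]); return c[:2]/c[2]
p=viewer.capture("scene"); X=cloud(p)
u,v=pr(p,SEAT).astype(int); u0,v0=u-30,v-40; ims=[]
im=cv2.resize(p["color"][v0:v0+60,u0:u0+60,::-1],(600,600),interpolation=cv2.INTER_CUBIC); ims.append(im.copy())
for A,B,col in [(M,M+ax*.072,(0,0,255)),(SEAT,SEAT+AX*.013,(0,255,0))]:
    A,B=[tuple(int(t) for t in ((pr(p,q)-[u0,v0]+.5)*10)) for q in (A,B)]; cv2.line(im,A,B,col,1); cv2.circle(im,A,3,col,1)
cv2.imwrite(sys.argv[1],cv2.resize(np.hstack([im]+ims),(800,400),interpolation=cv2.INTER_AREA))
E
python3 look.py pics/d.png .018
```

```text
mouth rel seat mm: along 29.75 port-x 0.76 jig-y 1.16 axis err deg 0.16
t 19.6 pos [0.4704 0.0242 0.1382] F [ 0.2  1.3 -0.1] w 2.1 grip 55.0
shift cm [0.15 0.11 1.17] ('rot deg', array([-0.01, -0.  ,  0.38]), 'shift after rot', array([0.15, 0.11, 1.17]))
```

View pics/d.png

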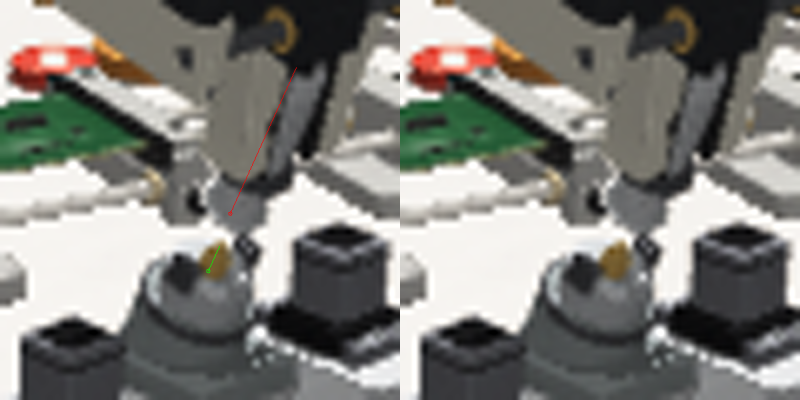

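The scene crop shows the mouth at about (238,220) and the pin tip at (220,243) in the left half. They line up along the axis to within about 2 mm, which the taper can capture, so I'm lowering along the axis.

Call:
send_rows(commands=[{"tx":0.1,"ty":0.1,"tz":0.5,"rx":0,"ry":0,"rz":0,"gripper":1.5},{"tx":0.1,"ty":0,"tz":0.5,"rx":0,"ry":0,"rz":0,"gripper":1.5},{"tx":0.1,"ty":0,"tz":0.5,"rx":0,"ry":0,"rz":0,"gripper":1.5},{"tx":0,"ty":0,"tz":0,"rx":0,"ry":0,"rz":0,"gripper":1.5},{"tx":0,"ty":0,"tz":0,"rx":0,"ry":0,"rz":0,"gripper":1.5}], squeeze=55)

```text
t: 20.27
position: [0.4767, 0.0229, 0.124]
eef_rot: [-0.004, 0.992, 0.041, 0.121]
ft_force: [0.0, -0.2, -0.2]
gripper_width: 0.244
finger_force: 55.0
```

```bash
python3 look.py pics/e.png .010
```

```text
mouth rel seat mm: along 14.21 port-x 0.3 jig-y -0.71 axis err deg 0.12
t 20.27 pos [0.4767 0.0229 0.124 ] F [ 0.  -0.2 -0.2] w 2.14 grip 55.0
shift cm [ 0.05 -0.07  0.42] ('rot deg', array([0.02, 0.02, 0.3 ]), 'shift after rot', array([ 0.05, -0.07,  0.42]))
```

View pics/e.png

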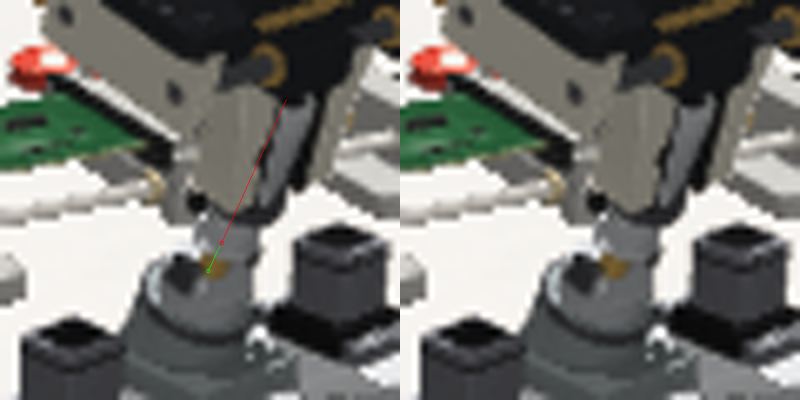

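The crop shows the mouth's rim centred near (225,250) over the pin at (214,267). Both sit about 4 px right of prediction, so they are aligned with each other.

Call:
send_rows(commands=[{"tx":0.05,"ty":-0.05,"tz":0.2,"rx":0,"ry":0,"rz":0,"gripper":1.5},{"tx":0.05,"ty":0,"tz":0.2,"rx":0,"ry":0,"rz":0,"gripper":1.5},{"tx":0,"ty":0,"tz":0,"rx":0,"ry":0,"rz":0,"gripper":1.5}], squeeze=55)

```text
t: 20.7
position: [0.4786, 0.0236, 0.1202]
eef_rot: [-0.004, 0.992, 0.041, 0.121]
ft_force: [0.2, -0.1, -0.8]
gripper_width: 0.244
finger_force: 55.0
```

```bash
python3 -c "
from h import *
togo(.006)"
```

```text
mouth rel seat mm: along 10.02 port-x 0.45 jig-y -0.15 axis err deg 0.13
t 20.7 pos [0.4786 0.0236 0.1202] F [ 0.2 -0.1 -0.8] w 2.14 grip 55.0
shift cm [ 0.03 -0.02  0.4 ] ('rot deg', array([0.01, 0.02, 0.31]), 'shift after rot', array([ 0.03, -0.02,  0.4 ]))
```

Call:
send_rows(commands=[{"tx":0.02,"ty":0,"tz":0.2,"rx":0,"ry":0,"rz":0,"gripper":1.5},{"tx":0.02,"ty":0,"tz":0.1,"rx":0,"ry":0,"rz":0,"gripper":1.5},{"tx":0,"ty":0,"tz":0,"rx":0,"ry":0,"rz":0,"gripper":1.5}], squeeze=55)

```text
t: 21.08
position: [0.4797, 0.0235, 0.1175]
eef_rot: [-0.004, 0.992, 0.041, 0.121]
ft_force: [-0.1, -1.9, -0.4]
gripper_width: 0.242
finger_force: 55.0
```

```bash
python3 -c "
from h import *
togo(.003)"
```

```text
mouth rel seat mm: along 7.08 port-x 0.24 jig-y -0.28 axis err deg 0.12
t 21.07 pos [0.4797 0.0235 0.1175] F [-0.1 -1.9 -0.4] w 2.12 grip 55.0
shift cm [ 0.05 -0.03  0.41] ('rot deg', array([0.02, 0.02, 0.31]), 'shift after rot', array([ 0.05, -0.03,  0.41]))
```

Call:
send_rows(commands=[{"tx":0.03,"ty":0.03,"tz":0.1,"rx":0,"ry":0,"rz":0,"gripper":1.5},{"tx":0.02,"ty":0,"tz":0.1,"rx":0,"ry":0,"rz":0,"gripper":1.5},{"tx":0.02,"ty":0,"tz":0.1,"rx":0,"ry":0,"rz":0,"gripper":1.5},{"tx":0,"ty":0,"tz":0,"rx":0,"ry":0,"rz":0,"gripper":1.5}], squeeze=55)

```text
t: 21.58
position: [0.4814, 0.0237, 0.1149]
eef_rot: [-0.004, 0.992, 0.041, 0.121]
ft_force: [-0.6, -0.7, 1.1]
gripper_width: 0.243
finger_force: 55.0
```

```bash
python3 -c "
from h import *
togo(.0)"
```

```text
mouth rel seat mm: along 3.99 port-x 0.77 jig-y -0.23 axis err deg 0.15
t 21.57 pos [0.4814 0.0237 0.1149] F [-0.6 -0.7  1.1] w 2.13 grip 55.0
shift cm [ 0.   -0.03  0.41] ('rot deg', array([-0.01, -0.02,  0.32]), 'shift after rot', array([ 0.  , -0.03,  0.41]))
```

Call:
send_rows(commands=[{"tx":0.02,"ty":0,"tz":0.1,"rx":0,"ry":0,"rz":0,"gripper":1.5},{"tx":0.02,"ty":0,"tz":0.1,"rx":0,"ry":0,"rz":0,"gripper":1.5},{"tx":0.02,"ty":0,"tz":0.1,"rx":0,"ry":0,"rz":0,"gripper":1.5},{"tx":0,"ty":0,"tz":0,"rx":0,"ry":0,"rz":0,"gripper":1.5}], squeeze=55)

```text
t: 22.08
position: [0.4823, 0.0235, 0.1118]
eef_rot: [-0.004, 0.992, 0.041, 0.12]
ft_force: [0.8, 0.3, -1.0]
gripper_width: 0.24
finger_force: 55.0
```

```bash
python3 -c "
from h import *
togo(.0)"
```

```text
mouth rel seat mm: along 0.78 port-x 0.2 jig-y -0.46 axis err deg 0.13
t 22.07 pos [0.4823 0.0235 0.1118] F [ 0.8  0.3 -1. ] w 2.1 grip 55.0
shift cm [-0.01 -0.05  0.08] ('rot deg', array([0.02, 0.04, 0.31]), 'shift after rot', array([-0.01, -0.05,  0.08]))
```

Call:
send_rows(commands=[{"tx":0.02,"ty":-0.02,"tz":0.1,"rx":0,"ry":0,"rz":0,"gripper":1.5},{"tx":0.02,"ty":0,"tz":0.1,"rx":0,"ry":0,"rz":0,"gripper":1.5},{"tx":0.02,"ty":0,"tz":0.1,"rx":0,"ry":0,"rz":0,"gripper":1.5},{"tx":0,"ty":0,"tz":0,"rx":0,"ry":0,"rz":0,"gripper":1.5}], squeeze=55)

```text
t: 22.58
position: [0.4836, 0.0238, 0.1095]
eef_rot: [-0.004, 0.992, 0.041, 0.121]
ft_force: [-4.7, 0.4, 6.1]
gripper_width: 0.239
finger_force: 55.0
```

```bash
python3 -c "
from h import *
togo(-.006)"
```

```text
mouth rel seat mm: along -1.87 port-x 0.43 jig-y -0.26 axis err deg 0.13
t 22.57 pos [0.4836 0.0238 0.1095] F [-4.7  0.4  6.1] w 2.09 grip 55.0
shift cm [ 0.04 -0.03  0.41] ('rot deg', array([0.01, 0.01, 0.31]), 'shift after rot', array([ 0.04, -0.03,  0.41]))
```

Call:
send_rows(commands=[{"tx":0.02,"ty":0,"tz":0.1,"rx":0,"ry":0,"rz":0,"gripper":1.5},{"tx":0.02,"ty":0,"tz":0.1,"rx":0,"ry":0,"rz":0,"gripper":1.5},{"tx":0,"ty":0,"tz":0,"rx":0,"ry":0,"rz":0,"gripper":1.5},{"tx":0,"ty":0,"tz":0,"rx":0,"ry":0,"rz":0,"gripper":1.5}], squeeze=55)

```text
t: 23.08
position: [0.4844, 0.0239, 0.1077]
eef_rot: [-0.004, 0.992, 0.041, 0.121]
ft_force: [-5.4, 0.8, 7.6]
gripper_width: 0.245
finger_force: 55.0
```

```bash
python3 -c "
from h import *
togo(-.006); print(cur()[0]['ft_force']@AX)"
```

```text
mouth rel seat mm: along -3.8 port-x 0.46 jig-y -0.25 axis err deg 0.13
t 23.07 pos [0.4844 0.0239 0.1077] F [-5.4  0.8  7.6] w 2.14 grip 55.0
shift cm [-0.   -0.03  0.22] ('rot deg', array([ 0.01, -0.  ,  0.31]), 'shift after rot', array([-0.  , -0.03,  0.22]))
9.174291135906921
```

Call:
send_rows(commands=[{"tx":0.02,"ty":0,"tz":0.1,"rx":0,"ry":0,"rz":0,"gripper":1.5},{"tx":0.02,"ty":0,"tz":0.1,"rx":0,"ry":0,"rz":0,"gripper":1.5},{"tx":0.02,"ty":0,"tz":0.1,"rx":0,"ry":0,"rz":0,"gripper":1.5},{"tx":0,"ty":0,"tz":0,"rx":0,"ry":0,"rz":0,"gripper":1.5},{"tx":0,"ty":0,"tz":0,"rx":0,"ry":0,"rz":0,"gripper":1.5}], squeeze=55)

```text
t: 23.7
position: [0.4857, 0.024, 0.105]
eef_rot: [-0.004, 0.992, 0.041, 0.121]
ft_force: [-6.4, 0.3, 8.6]
gripper_width: 0.243
finger_force: 55.0
```

```bash
python3 -c "
from h import *
togo(-.009); print(cur()[0]['ft_force']@AX)"; python3 look.py pics/f.png -.009
```

```text
mouth rel seat mm: along -6.8 port-x 0.49 jig-y -0.26 axis err deg 0.13
t 23.7 pos [0.4857 0.024  0.105 ] F [-6.4  0.3  8.6] w 2.13 grip 55.0
shift cm [-0.01 -0.03  0.23] ('rot deg', array([ 0.01, -0.  ,  0.31]), 'shift after rot', array([-0.01, -0.03,  0.23]))
10.457166348573045
mouth rel seat mm: along -6.8 port-x 0.49 jig-y -0.26 axis err deg 0.13
t 23.7 pos [0.4857 0.024  0.105 ] F [-6.4  0.3  8.6] w 2.13 grip 55.0
shift cm [-0.01 -0.03  0.23] ('rot deg', array([ 0.01, -0.  ,  0.31]), 'shift after rot', array([-0.01, -0.03,  0.23]))
```

View pics/f.png

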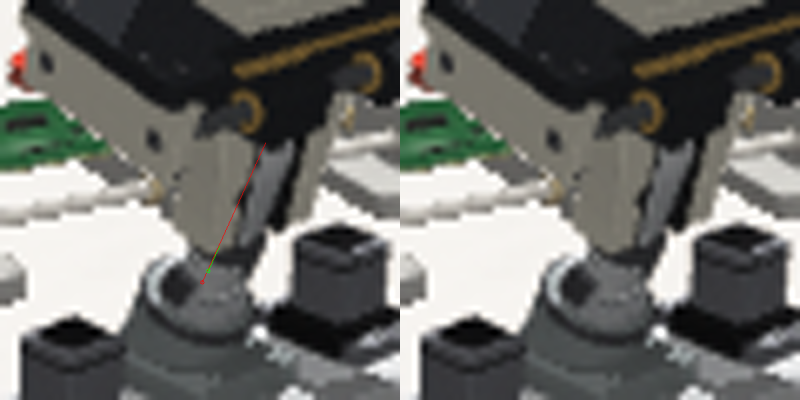

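The coupler sits in the port with its rim between the catches, at about (615,290) in the right half. I'll press further to find the end stop.

Call:
send_rows(commands=[{"tx":0.02,"ty":0,"tz":0.1,"rx":0,"ry":0,"rz":0,"gripper":1.5},{"tx":0.02,"ty":0,"tz":0.1,"rx":0,"ry":0,"rz":0,"gripper":1.5},{"tx":0,"ty":0,"tz":0,"rx":0,"ry":0,"rz":0,"gripper":1.5},{"tx":0,"ty":0,"tz":0,"rx":0,"ry":0,"rz":0,"gripper":1.5}], squeeze=55)

```text
t: 24.25
position: [0.4864, 0.024, 0.1037]
eef_rot: [-0.004, 0.992, 0.041, 0.121]
ft_force: [-13.3, 2.4, 17.7]
gripper_width: 0.244
finger_force: 55.0
```

```bash
python3 -c "
from h import *
togo(-.009); print(cur()[0]['ft_force']@AX)"
```

```text
mouth rel seat mm: along -8.32 port-x 0.59 jig-y -0.32 axis err deg 0.13
t 24.25 pos [0.4864 0.024  0.1037] F [-13.3   2.4  17.7] w 2.14 grip 55.0
shift cm [-0.04 -0.04  0.08] ('rot deg', array([ 0.01, -0.02,  0.31]), 'shift after rot', array([-0.04, -0.04,  0.08]))
21.564622926045608
```

Call:
send_rows(commands=[{"tx":-0.03,"ty":-0.01,"tz":-0.08,"rx":0,"ry":0,"rz":0,"gripper":1.5},{"tx":0,"ty":0,"tz":0,"rx":0,"ry":0,"rz":0,"gripper":1.5},{"tx":0,"ty":0,"tz":0,"rx":0,"ry":0,"rz":0,"gripper":1.5},{"tx":0,"ty":0,"tz":0,"rx":0,"ry":0,"rz":0,"gripper":1.5}], squeeze=55)

```text
t: 24.75
position: [0.4861, 0.0241, 0.104]
eef_rot: [-0.004, 0.992, 0.041, 0.121]
ft_force: [-5.6, 0.1, 9.0]
gripper_width: 0.242
finger_force: 55.0
```

```bash
python3 -c "
from h import *
togo(-.0075); print(cur()[0]['ft_force']@AX)
p=viewer.capture('scene');X=cloud(p)
for d in viewer.trace('jar_center',p)[:1]: print(d['confidence'],d['extent'],np.median(X[d['pixels']],0))
for nm,c in [('L',(.4985,.0965)),('R',(.509,-.042))]:
    m=(p['z_map']>0)&(np.hypot(X[...,0]-c[0],X[...,1]-c[1])<.009); print(nm,np.median(X[m][:,2]))
"
```

```text
mouth rel seat mm: along -7.88 port-x 0.49 jig-y -0.22 axis err deg 0.12
t 24.75 pos [0.4861 0.0241 0.104 ] F [-5.6  0.1  9. ] w 2.12 grip 55.0
shift cm [-0.05 -0.03 -0.03] ('rot deg', array([ 0.01, -0.01,  0.31]), 'shift after rot', array([-0.05, -0.03, -0.03]))
10.54260727559264
0.56 [219.4, 213.8, 24.0, 22.4] [0.47470158 0.22026317 0.02937446]
L 0.055312343118352175
R 0.054677078626035255
```

```bash
python3 -c "
from station import bot
print(bot.close_job())"
```

```text
the job is handed in; nothing more can be done
None
```

The job is handed in, but no verdict came back. By my own measurements, both relays are home and the coupler is on the tilted port, still gripped and pressed to about 7.7 of 8 mm. I inferred the catch snap from where the end stop came, since I couldn't see the catches; the jar has not moved.

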